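Put the gas-tight syringes back upright in their stand

ROBOT

A 6-joint arm with a two-finger parallel gripper is mounted at the origin on the work surface. World frame = base frame: x ahead of the robot, y to its left, z up, the work surface at z = 0. Lengths are in mm, angles in rad, forces in N, time in s.
With the tool pointing down it reaches from about 350 to 975 mm from the base axis. Payload 7.1 kg.
Tool frame: the origin (TCP) lies at the very end of the fingers, on their centre line; the grasp point (between the pads) lies 19 mm behind it; z points along the fingers, y is the line along which they close (so a half turn about z gives the same grasp; the last joint's range is limited). The gripper opens to 88 mm and grips with 3 to 60 N. Pads are 20 mm wide; open, the fingers measure 115 mm over their backs; the gripper's body (75 mm by 178 mm) begins 61 mm behind the grasp point.
Start: joints at [-1.131, 0.423, 1.63, -0, 1.089, -0.019], TCP at [276.809, -560.34, 222.675] pointing down, gripper open.
Joint ranges: [-3, 3], [-0.9, 2.11], [0.09, 2.58], [-1.31, 4.45], [0.11, 2.69], [-2.54, 2.54]. Speed limits (rad/s): [2.39, 2.39, 3.01, 3.14, 3.14, 3.14].

INTERFACE

Orientations are given as a rotation vector (axis times angle).
In Python, from workcell import ctrl, optics gives the robot as it stands.
- The arm moves only by the shell command python3 -m jog 'ROWS'. ROWS is JSON, a list of rows, each a list of 7 numbers: the shift along the tool's x, y, z in units of 40 mm (1.0 is 40 mm), then the turn, a rotation vector about the tool's x, y, z in units of 6 degrees (1.0 is 6 degrees), then the opening, from 0 (shut) to 1 (fully open). A call has 1 to 20 rows; each row shifts and turns the commanded pose from where the row before left it, along the tool's axes as they then stand; what a row does not reach is not made up. A row lasts 1/10 s, in which the tool goes at most 50 mm and 8.59 degrees, less where a joint would pass 70% of its speed; a pose out of reach is approached as far as the arm can. A call is refused whole if a number of a shift passes 1 or a number of a turn 1, either way. A call with a gripper value outside its range is refused whole. The fingers move at their own pace and stop on an object; the grip force is fixed at half the most. Time passes only in rows, so rows that do not move let the fingers close. It gives the time, the measured TCP pose, the force, the opening and the grip force at its end, in the units of the state.
- ctrl.get_obs(): the state, without advancing time (a new reading comes with each control period).
- optics.get_image(name): name is "scene" or "top" or "wrist"; returns the picture (384x512x3 uint8, red, green, blue); there is no depth.
- optics.camera_model(name): a dict with "fov_y" (degrees; the focal length in pixels is half the picture's height over the tangent of half this angle, whatever the lens; pixels are square), "cx", "cy" (the principal point, pixels), "view" (4x4, takes a point from world to camera coordinates); the wrist camera has in their place "hand_eye" (4x4, takes a point from camera to tool coordinates, whose origin is the TCP and whose axes are the flange's). Camera axes: x right, y up, looking along -z (the intrinsics and any distortion apply to the point x, -y, -z); pixel columns grow to the right and rows downward; lengths in mm; the calibration is good to about 2 mm. A picture is of the moment at which its call begins: read the wrist's pose just before it. camera_model takes no time and is no camera call.
- ctrl.close_job(): hands the job in; it is judged then, once.
Trained networks look in the newest picture that a camera, given by its name, has taken for a name from the list of things; names that differ only in an ending like _2 or _b are one class to them, and where a whole thing is asked for, a point or a joint stands for the part that bears it (a point fixed in the world has none). Each returns a list of dicts, best first, with "conf" (0 to 1); they miss things now and then, are a little off and sometimes report something else, mostly with a low value. They report only what shows in the picture. A call takes as long as a camera call. They do not tell look-alikes from the thing itself.
- optics.masks_of(target, camera): "pixels" (384x512 bool, what is visible of it) and "extent" ([centre column, centre row, width, height] in pixels, round what is visible of it).
The state is a dict: "t": time; "qpos": joint angles; "qvel": joint speeds; "joint_torque": joint torques, N m; "ee_pos": TCP position; "orientation": TCP orientation; "ft_force": force on the tool from outside, world axes, zero at the start; "moment": the same for the moment, N m; "width": finger opening in mm; "grasp_force": force on a finger pad.
Only numpy, scipy, OpenCV 4.12 (cv2) and the standard library are available. Lean on these libraries where they do the work, as an engineer would, in place of code of your own. Each camera call takes 0.05 s, during which the arm holds its last target. There are 200 camera calls.

TASK

The injections are finished: take the two glass gas-tight syringes that lie in the notched bench rest and stand each one tip down in the empty socket of the syringe stand that is bored for its barrel, fully home. They are glass, so lower them in rather than dropping them, and leave the syringe already in the stand, the two vials and the septa jar where they are.

Things in the scene. Friction and masses are not known exactly. Their poses are not given: they have to be found in the camera images.
- syringe25: thick 25 mL syringe, 138 mm long, 90 g: clear glass barrel 27 mm in diameter, white plunger head near the tip, aluminium rod, black thumb button 20 mm. Origin on its axis at the end of the tip; +x runs along the syringe from tip to plunger. Plunger home, fixed. Starts lying level in a notch of the rest, plunger end to the robot's left (+y, within 25 deg), axis 45 mm above the bench
- syringe10: thin 10 mL syringe of the same make, also 138 mm long, 55 g: glass barrel 17.5 mm in diameter, thumb button 16 mm. Origin on its axis at the end of the tip; +x runs along the syringe from tip to plunger. Starts lying level in the other notch of the rest (either one), plunger end to the robot's left (+y, within 25 deg), axis 38 mm above the bench
- syringe25_tip (a point): end of the tip of the thick syringe, on its axis. From here along the axis: steel hub 10 mm in diameter to 12 mm; glass shoulder tapering from 12 mm to the full barrel at 19 mm; barrel to 117 mm; bare 9 mm rod from 121 mm to the button at 133 to 138 mm
- syringe10_tip (a point): end of the tip of the thin syringe, on its axis; hub, shoulder, barrel, flange, rod and button follow at the same distances as on the thick one
- stand: syringe stand, fixed: grey plastic block 56 (x) by 200 (y) by 60 mm on a steel foot 90 by 216 by 5 mm, top 65 mm above the bench. Origin at the centre of its underside, z up, y along the row of three round blind sockets 65 mm apart: 30 mm bore at y = -65 mm, 20.5 mm bore at y = 0 (both empty), 16 mm bore at y = +65 mm holding the 5 mL syringe. Labels on both long faces outline each barrel
- socket25_mouth (a point): centre of the mouth (at the block's top face) of the socket for the thick syringe: bore 30 mm, 3 mm wider than the barrel, 2 mm chamfer
- socket10_mouth (a point): centre of the mouth (at the block's top face) of the socket for the thin syringe: bore 20.5 mm, 3 mm wider than the barrel, 2 mm chamfer
- socket25_floor (a point): centre of the flat floor of that socket, 50 mm below its mouth and 15 mm above the bench. A syringe that is home stands with its tip on this floor and shows 88 mm above the block
- socket10_floor (a point): centre of the flat floor of that socket, 50 mm below its mouth and 15 mm above the bench; the syringe's tip stands on it when home
- rest: grey plastic syringe rest, fixed: foot plate 116 (x) by 176 (y) by 6 mm with two ribs 10 mm thick at x = -36 and +36 mm, each with V notches at y = -45 and +45 mm (bottoms 26 mm, teeth beside them up to 41 mm above the bench). The syringes lie along the rest's x across both ribs; between the ribs the barrel is free all round. Origin at the centre of its underside, z up
- syringe5: bystander: the 5 mL syringe standing in the third socket of the stand, barrel 13 mm, flange 20 mm in diameter, top 153 mm above the bench. Origin at the end of its tip, z up
- vial_a: bystander: crimp-top headspace vial, clear glass with an aluminium cap, 23 mm in diameter, 75 mm high, upright. Origin at the centre of its underside
- vial_b: bystander: a second vial of the same kind
- septa_jar: bystander: white plastic jar with a black screw cap, 52 mm in diameter, 55 mm high, upright. Origin at the centre of its underside
- syringe25_flange (a point): on the axis of the thick syringe, 117 mm from the tip, where the barrel ends under the round aluminium finger flange (34 mm in diameter, 4 mm thick)
- syringe10_flange (a point): the same point of the thin syringe, 117 mm from the tip; its flange is 25 mm in diameter, 4 mm thick
Mind the look-alikes: they are no part of the job. What is shaped like the syringe25 but purple is not meant.

How it is judged (in metres and radians):
At the end, for the whole second after the job is handed in: The thick syringe stands tip down in the 30 mm socket and the thin one in the 20.5 mm socket: each tip within 4 mm of the socket floor and inside its bore, each syringe within 0.12 rad of upright, released and at rest (horizontal distance between syringe25_tip and socket25_floor below 0.014 m and z of syringe25_tip in the frame of socket25_floor below 0.004 m and angle between each of syringe25, syringe10's own x axis and vertical below 0.12 rad and linear speed of each of syringe25, syringe10 below 0.02 m/s and horizontal distance between syringe10_tip and socket10_floor below 0.01 m and z of syringe10_tip in the frame of socket10_floor below 0.004 m); the robot touches nothing.
It fails at once if the thick syringe is dropped (moves faster than 0.45 m/s, a fall of about 10 mm, while the fingers do not hold it) (contact force between the fingers and syringe25 below 0.05 N and linear speed of syringe25 above 0.45 m/s).
It fails at once if the thin syringe is dropped (moves faster than 0.45 m/s, a fall of about 10 mm, while the fingers do not hold it) (contact force between the fingers and syringe10 below 0.05 N and linear speed of syringe10 above 0.45 m/s).
It fails at once if the syringe already in the stand is lifted or knocked (its tip moves more than 10 mm) (distance of syringe5 from where it was at the start of the episode above 0.01 m).
It fails at once if a vial or the septa jar is shifted by more than 30 mm or knocked over (distance of any of vial_a, vial_b, septa_jar from where it was at the start of the episode above 0.03 m or angle between any of vial_a, vial_b, septa_jar's own z axis and vertical above 0.6 rad).
It also fails if it takes over 72 s, if anything falls off the work surface, if the arm or the gripper's body presses on something with over 40 N, if the wrist force passes 120 N, or if a joint passes its speed limit or range.

## Working session

There is one attempt and no reset: what is moved stays moved. The work goes in short steps, Python scripts to look and compute and a shell command to move; the robot and the scene stay as the last step left them, time stands still between calls to the robot, and variables do not carry over. Pictures are saved under pics/ and viewed, at most 10 in all, crops included, and the job is handed in when it is done.

```bash
mkdir -p pics; python3 - <<'E'
from workcell import ctrl, optics
import cv2, numpy as np
o=ctrl.get_obs();print(o)
for n in("top","scene","wrist"):
    m=optics.camera_model(n);print(n,m)
a=optics.get_image("top");b=optics.get_image("scene")
cv2.imwrite("pics/top.png",cv2.resize(a[...,::-1],(800,600),interpolation=cv2.INTER_CUBIC));cv2.imwrite("pics/scene.png",cv2.resize(b[...,::-1],(800,600),interpolation=cv2.INTER_CUBIC))
for c in("top","scene"):
    for t in("syringe25","syringe10","stand","rest","syringe5","vial_a","septa_jar"):
        r=optics.masks_of(t,c);print(c,t,[(round(x["conf"],2),[round(float(v),1) for v in x["extent"]]) for x in r])
E
```

```text
{'t': 0.0, 'qpos': array([-1.13099544e+00,  4.23827999e-01,  1.63066011e+00,  6.55873750e-06,
        1.08859709e+00, -1.90069014e-02]), 'qvel': array([-0.00017057,  0.00112186,  0.00170245,  0.00119348, -0.00078485,
       -0.00052082]), 'joint_torque': array([ 2.37089705e-03, -5.44622433e+01, -2.73662406e+01,  6.45035505e-02,
        2.27964192e-02, -1.29110340e-04]), 'ee_pos': array([ 276.59077594, -559.86472318,  221.92145717]), 'orientation': array([-3.05786807e+00, -7.14052125e-01,  4.80492719e-04]), 'ft_force': array([-0.58231288,  0.05901504, -0.61020048]), 'moment': array([ 0.02872228, -0.02032109, -0.02214067]), 'grasp_force': 0.0, 'width': 87.49468707099604}
top {'fov_y': 48.98899698244181, 'cx': 259.55364167300667, 'cy': 192.0630880510344, 'view': array([[ 7.77972667e-04, -9.99947447e-01, -1.02224722e-02,
        -5.25384782e+00],
       [ 9.86148009e-01, -9.28404311e-04,  1.65865133e-01,
        -5.27795295e+02],
       [-1.65865907e-01, -1.02099091e-02,  9.86095461e-01,
        -9.18144047e+02],
       [ 0.00000000e+00,  0.00000000e+00,  0.00000000e+00,
         1.00000
[... 1853 characters left out ...]
51.1, 69.7, 38.9]), (0.75, [356.1, 226.6, 66.0, 38.2]), (0.65, [351.6, 189.7, 27.4, 37.4]), (0.6, [136.5, 180.6, 12.6, 40.0])]
scene stand [(0.94, [155.8, 198.1, 82.4, 81.5]), (0.23, [333.1, 252.2, 68.5, 42.3])]
scene rest [(0.8, [337.9, 257.4, 98.9, 72.6]), (0.27, [335.5, 253.2, 68.4, 41.9])]
scene syringe5 [(0.93, [332.5, 251.1, 69.7, 38.9]), (0.75, [356.1, 226.6, 66.0, 38.2]), (0.65, [351.6, 189.7, 27.4, 37.4]), (0.6, [136.5, 180.6, 12.6, 40.0])]
scene vial_a [(0.84, [210.4, 300.1, 19.2, 37.5]), (0.58, [190.6, 270.0, 14.1, 35.4]), (0.43, [156.1, 195.6, 85.3, 83.8])]
scene septa_jar [(0.61, [273.0, 183.6, 25.0, 31.0]), (0.46, [155.9, 196.6, 81.1, 85.1]), (0.24, [331.4, 252.3, 69.9, 42.4])]
```

View pics/top.png

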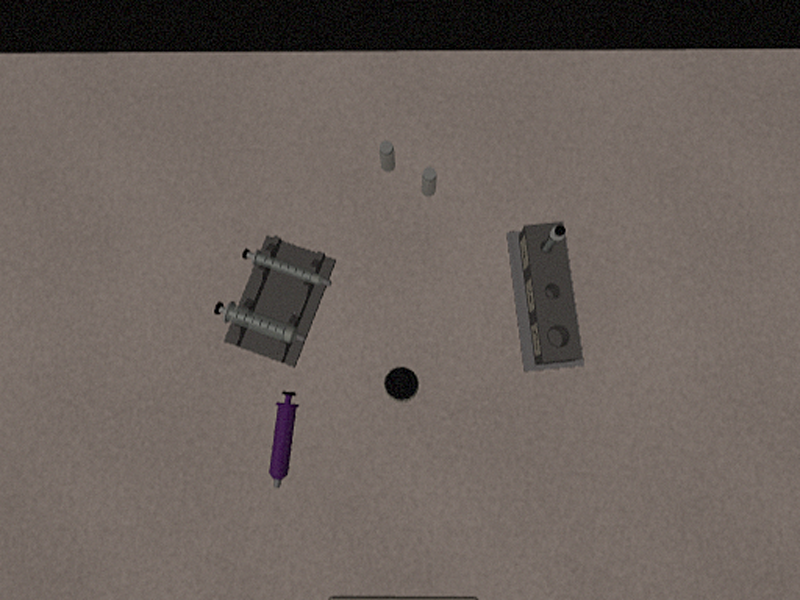

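View pics/scene.png

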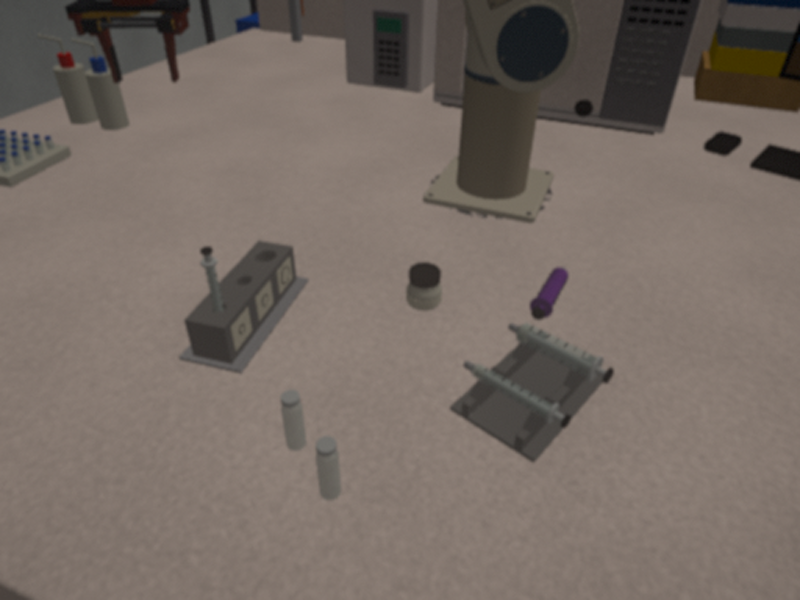

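Candidates in the top view (512 px scale): thick clear syringe in the rest at (165,206), thin one in the rest at (183,171). The purple look-alike lies on the bench at (182,282), and the 5 mL syringe stands in the stand at (352,150). I choose the two in the rest. The 30 mm socket is at about (357,215) and the 20.5 mm one at about (353,186).

```bash
cat > h.py <<'E'
import numpy as np, cv2
from scipy.linalg import logm, expm
from scipy.spatial.transform import Rotation as R
from workcell import ctrl, optics
def T(p,r): 
    M=np.eye(4); M[:3,:3]=r; M[:3,3]=p; return M
def pose(o=None):
    o=o or ctrl.get_obs(); return T(o["ee_pos"],R.from_rotvec(o["orientation"]).as_matrix())
def cam(n,tool=None):
    m=optics.camera_model(n); f=192/np.tan(np.radians(m["fov_y"]/2))
    C=np.linalg.inv(m["view"]) if n!="wrist" else tool@m["hand_eye"]   # camera->world
    return C,f,m["cx"],m["cy"]
def proj(c,P):
    C,f,cx,cy=c; q=(np.atleast_2d(P)-C[:3,3])@C[:3,:3]
    return np.c_[cx+f*q[:,0]/-q[:,2], cy-f*q[:,1]/-q[:,2]]
def ray(c,uv,z):
    C,f,cx,cy=c; uv=np.atleast_2d(uv)
    d=np.c_[(uv[:,0]-cx)/f,-(uv[:,1]-cy)/f,-np.ones(len(uv))]@C[:3,:3].T
    return C[:3,3]+d*((z-C[2,3])/d[:,2])[:,None]
def tooldown(az,lean=0):
    """tool x at azimuth az (deg), body leaning by lean deg towards +az; returns R"""
    a,l=np.radians(az),np.radians(lean); p=np.array([np.cos(a),np.sin(a),0]); u=np.array([0,0,1.])
    z=-(np.cos(l)*u+np.sin(l)*p); x=np.cos(l)*p-np.sin(l)*u
    return np.c_[x,np.cross(z,x),z]
def rows(A,B,N):
    M=expm(logm(np.linalg.inv(A)@B).real/N)
    return np.round(np.r_[M[:3,3]/40,np.degrees(R.from_matrix(M[:3,:3]).as_rotvec())/6],3)
E
python3 - <<'E'
from h import *
c=cam("top")
s=1.5625;px=lambda L:np.array(L)/s
print("thick tip,button",ray(c,px([[304,340],[219,308]]),45).round())
print("thin tip,button",ray(c,px([[330,283],[246,254]]),38).round())
print("sock30,20,16",ray(c,px([[558,336],[552.5,291]]),65).round())
print("block corners",ray(c,px([[526,226],[562,222],[581,358],[541,362]]),65).round())
print("vials",ray(c,px([[388,168],[429,193]]),0).round(),"jar",ray(c,px([[401,383]]),55).round())
print("purple",ray(c,px([[277,485],[288,393]]),13).round())
E
```

```text
thick tip,button [[469. 142.  45.]
 [516. 267.  45.]]
thin tip,button [[555. 107.  38.]
 [599. 233.  38.]]
sock30,20,16 [[ 473. -221.   65.]
 [ 537. -216.   65.]]
block corners [[ 633. -181.   65.]
 [ 639. -233.   65.]
 [ 442. -252.   65.]
 [ 436. -196.   65.]]
vials [[747.  23.   0.]
 [706. -42.   0.]] jar [[407.   1.  55.]]
purple [[262. 180.  13.]
 [394. 169.  13.]]
```

```bash
python3 - <<'E'
from h import *
A=pose(); B=T([548,-199,240],tooldown(60)); C=T([542,207,230],tooldown(70))
print(list(rows(A,B,18)),list(rows(B,C,18)))
E
```

```text
[np.float64(0.625), np.float64(-0.12), np.float64(-0.024), np.float64(0.0), np.float64(0.0), np.float64(-0.312)] [np.float64(0.507), np.float64(-0.249), np.float64(0.014), np.float64(-0.0), np.float64(-0.0), np.float64(-0.093)]
```

```bash
python3 -m jog '[[0.625,-0.12,-0.024,0,0,-0.312,1],[0.625,-0.12,-0.024,0,0,-0.312,1],[0.625,-0.12,-0.024,0,0,-0.312,1],[0.625,-0.12,-0.024,0,0,-0.312,1],[0.625,-0.12,-0.024,0,0,-0.312,1],[0.625,-0.12,-0.024,0,0,-0.312,1],[0.625,-0.12,-0.024,0,0,-0.312,1],[0.625,-0.12,-0.024,0,0,-0.312,1],[0.625,-0.12,-0.024,0,0,-0.312,1],[0.625,-0.12,-0.024,0,0,-0.312,1],[0.625,-0.12,-0.024,0,0,-0.312,1],[0.625,-0.12,-0.024,0,0,-0.312,1],[0.625,-0.12,-0.024,0,0,-0.312,1],[0.625,-0.12,-0.024,0,0,-0.312,1],[0.625,-0.12,-0.024,0,0,-0.312,1],[0.625,-0.12,-0.024,0,0,-0.312,1],[0.625,-0.12,-0.024,0,0,-0.312,1],[0.625,-0.12,-0.024,0,0,-0.312,1],[0,0,0,0,0,0,1],[0,0,0,0,0,0,1]]'
python3 - <<'E'
from h import *
P=pose();a=optics.get_image("wrist");np.save("w1.npy",a);np.save("p1.npy",P)
cv2.imwrite("pics/w1.png",cv2.resize(a[...,::-1],(800,600),interpolation=cv2.INTER_CUBIC))
c=cam("wrist",P);print(P.round(1)[:3,3],ctrl.get_obs()["qpos"].round(3))
print(proj(c,[[473,-221,65],[537,-216,65]]).round())
E
```

```text
t: 2.8
ee_pos: [548.3, -199.1, 240.0]
orientation: [2.72, 1.571, -0.0]
ft_force: [-0.1, 0.7, -0.3]
width: 87.7
grasp_force: 0.0
[ 548.3 -199.1  240. ] [-0.37   0.343  1.709 -0.     1.09   0.155]
[[214. 215.]
 [254. 189.]]
```

View pics/w1.png

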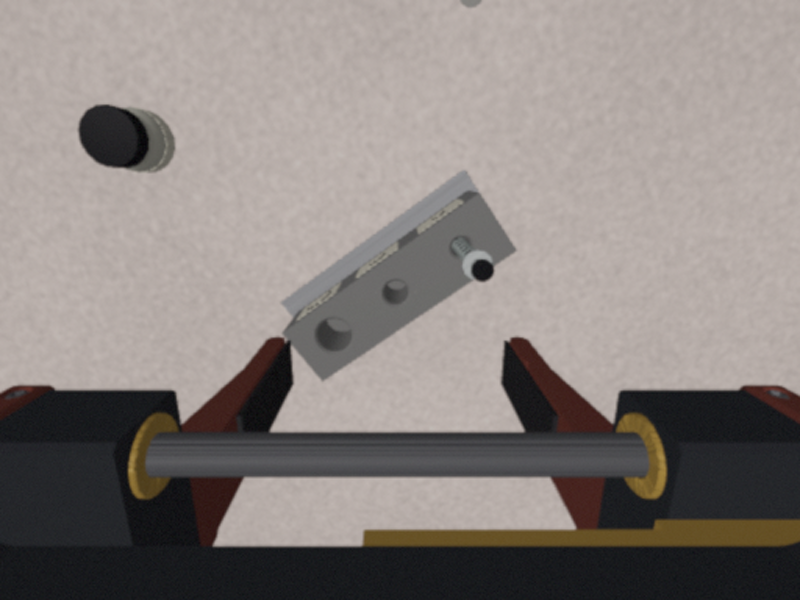

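The wrist picture shows the stand: the 30 mm socket at (214,213), the 20.5 mm socket at (253,186), and the 5 mL syringe at the far end (512 px scale). I'll fit the stand pose from these points, then go over the rest.

```bash
python3 - <<'E'
from h import *
from scipy.optimize import least_squares
a=np.load("w1.npy");P=np.load("p1.npy");c=cam("wrist",P)
g=cv2.cvtColor(a,cv2.COLOR_RGB2GRAY)
uv=np.array([[474,193],[516,250],[323,380],[284,332]])/1.5625
uv=cv2.cornerSubPix(g,uv.astype(np.float32).reshape(-1,1,2),(3,3),(-1,-1),(3,50,.01)).reshape(-1,2)
hol=[]
for u,v in((214,213),(253,186)):   # dark-on-grey mouth outline
    w=g[int(v)-15:int(v)+16,int(u)-15:int(u)+16]
    bl=cv2.medianBlur(w,3); t=(int(bl[15,15])+int(np.median(bl[:3])))/2
    print(bl[15],bl[:,15])
print(uv.round(1))
W=ray(c,uv,65);print(W.round(1))
m=np.array([[-28,100],[28,100],[28,-100],[-28,-100],[0,-65],[0,0]])
obs=np.r_[W[:,:2],ray(c,[[213.8,213.1],[253.4,186.2]],65)[:,:2]]
def f(x):
    R2=np.array([[np.cos(x[2]),-np.sin(x[2])],[np.sin(x[2]),np.cos(x[2])]]);return m@R2.T+x[:2]-obs
r=least_squares(lambda x:f(x).ravel(),[537,-216,np.radians(-82)],loss="soft_l1")
print(r.x[:2],np.degrees(r.x[2]),f(r.x).round(1))
E
python3 -m jog '[[0.507,-0.249,0.014,0,0,-0.093,1],[0.507,-0.249,0.014,0,0,-0.093,1],[0.507,-0.249,0.014,0,0,-0.093,1],[0.507,-0.249,0.014,0,0,-0.093,1],[0.507,-0.249,0.014,0,0,-0.093,1],[0.507,-0.249,0.014,0,0,-0.093,1],[0.507,-0.249,0.014,0,0,-0.093,1],[0.507,-0.249,0.014,0,0,-0.093,1],[0.507,-0.249,0.014,0,0,-0.093,1],[0.507,-0.249,0.014,0,0,-0.093,1],[0.507,-0.249,0.014,0,0,-0.093,1],[0.507,-0.249,0.014,0,0,-0.093,1],[0.507,-0.249,0.014,0,0,-0.093,1],[0.507,-0.249,0.014,0,0,-0.093,1],[0.507,-0.249,0.014,0,0,-0.093,1],[0.507,-0.249,0.014,0,0,-0.093,1],[0.507,-0.249,0.014,0,0,-0.093,1],[0.507,-0.249,0.014,0,0,-0.093,1],[0,0,0,0,0,0,1],[0,0,0,0,0,0,1]]'
python3 - <<'E'
from h import *
P=pose();a=optics.get_image("wrist");np.save("w2.npy",a);np.save("p2.npy",P)
cv2.imwrite("pics/w2.png",cv2.resize(a[:300,80:480,::-1],(800,600),interpolation=cv2.INTER_CUBIC))
c=cam("wrist",P);print(P.round(1)[:3,3],ctrl.get_obs()["qpos"].round(3))
r=optics.masks_of("syringe25","wrist")
np.save("m2.npy",[x["pixels"] for x in r])
print([(x["conf"],np.round(x["extent"])) for x in r])
for x in r:
    m=cv2.minAreaRect(np.argwhere(x["pixels"])[:,::-1].astype(np.float32));print(m)
E
```

```text
[106 105  89  72  61  55  55  55  56  56  56  57  57  57  59  61  62  67
  70  73  76  77  80  81  84  86 100 106 107 107 107] [107 107 107 106 102 101 102 107 107 107 107 105  99  82  61  61  60  61
  63  63  65  67  68  69  70  73  83 101 104 106 107]
[108 108 108 108 107 105  91  71  62  57  57  58  60  63  69  71  76  78
  81  82  83  83  86  99 106 107 107 109 109 108 108] [108 108 108 108 108 107 106  97  97 106 108 108 107 102  84  71  69  69
  70  70  72  72  74  85 101 105 106 107 107 107 107]
[[303.4 123.5]
 [330.3 159.6]
 [205.9 243.5]
 [181.8 212.5]]
[[ 630.5 -175.1   65. ]
 [ 639.7 -231.4   65. ]
 [ 441.  -251.1   65. ]
 [ 437.8 -196.8   65. ]]
[ 538.0691755  -213.24777809] -84.18606056879553 [[ 4.2 -0.2]
 [ 0.7  0.5]
 [ 0.4 -0.1]
 [-2.   1.3]
 [-0.8 -1. ]
 [-0.4 -0.2]]
t: 4.85
ee_pos: [542.1, 205.9, 229.7]
orientation: [2.573, 1.802, -0.001]
ft_force: [0.5, -0.9, 0.6]
width: 87.6
grasp_force: 0.0
[542.1 205.9 229.7] [ 0.342  0.349  1.726 -0.     1.067  0.692]
[(0.88, array([286., 183.,  18., 107.])), (0.86, array([218., 183.,  28., 103.])), (0.75, array([127., 232.,  85.,  33.]))]
((287.4310607910156, 182.44778442382812), (98.99087524414062, 16.99379539489746), 88.45184326171875)
((217.5, 181.0), (102.0, 25.0), 90.0)
((127.19731140136719, 233.68959045410156), (20.292081832885742, 86.86874389648438), 75.46554565429688)
```

View pics/w2.png

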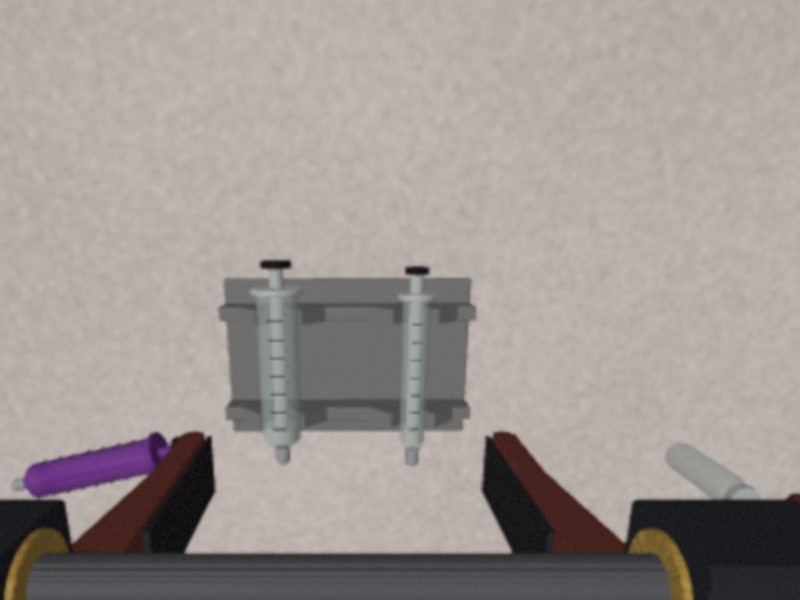

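The close crop confirms the choice: the clear thick syringe is left at (219,180) and the thin one right at (287,183). The purple one lies on the bench at about (127,232).

```bash
cat > geo.py <<'E'
from h import *
c=cam("wrist",np.load("p2.npy"))
f=lambda L:np.array(L)/2+[80,0]
S={}
for n,z,L in(("thick",45,[[283,462],[275.5,261]]),("thin",38,[[411,464],[417.5,267]])):
    a,b=ray(c,f(L),z); p=(b-a)/np.linalg.norm(b-a); S[n]=(a,p,np.degrees(np.arctan2(p[1],p[0])),np.linalg.norm(b-a))
def grasp(n,d,lean,h=0):
    a,p,az,_=S[n]; Rm=tooldown(az,lean); g=a+p*d
    return T(g+19*Rm[:,2]+[0,0,h],Rm)
E
python3 - <<'E'
from geo import *
for n in S: print(n,[np.round(x,1) for x in S[n]])
print("ribs",ray(c,f([[347,312],[347,410]]),41).round(1))
A=pose();B=grasp("thin",78,0,110);C=grasp("thin",78,35,110);D=grasp("thin",78,35,0)
print(B.round(1)[:3,3],D.round(1)[:3,3],list(rows(A,B,8)),list(rows(B,C,10)),list(rows(C,D,8)))
E
```

```text
thick [array([469.9, 142.4,  45. ]), array([0.3, 0.9, 0. ]), np.float64(70.1), np.float64(137.5)]
thin [array([553.2, 107. ,  38. ]), array([0.3, 0.9, 0. ]), np.float64(70.1), np.float64(138.1)]
ribs [[547.8 225.5  41. ]
 [524.6 161.9  41. ]]
[579.8 180.4 129. ] [576.1 170.1  22.4] [np.float64(-0.033), np.float64(0.137), np.float64(0.315), np.float64(-0.0), np.float64(0.001), np.float64(-0.003)] [np.float64(-0.029), np.float64(0.0), np.float64(-0.001), np.float64(0.0), np.float64(-0.583), np.float64(0.0)] [np.float64(0.197), np.float64(-0.0), np.float64(0.282), np.float64(0.0), np.float64(-0.0), np.float64(-0.0)]
```

```bash
python3 -m jog '[[-0.033,0.137,0.315,0,0,0,0.5],[-0.033,0.137,0.315,0,0,0,0.5],[-0.033,0.137,0.315,0,0,0,0.5],[-0.033,0.137,0.315,0,0,0,0.5],[-0.033,0.137,0.315,0,0,0,0.5],[-0.033,0.137,0.315,0,0,0,0.5],[-0.033,0.137,0.315,0,0,0,0.5],[-0.033,0.137,0.315,0,0,0,0.5],[-0.029,0,0,0,-0.583,0,0.5],[-0.029,0,0,0,-0.583,0,0.5],[-0.029,0,0,0,-0.583,0,0.5],[-0.029,0,0,0,-0.583,0,0.5],[-0.029,0,0,0,-0.583,0,0.5],[-0.029,0,0,0,-0.583,0,0.5],[-0.029,0,0,0,-0.583,0,0.5],[-0.029,0,0,0,-0.583,0,0.5],[-0.029,0,0,0,-0.583,0,0.5],[-0.029,0,0,0,-0.583,0,0.5],[0,0,0,0,0,0,0.5],[0,0,0,0,0,0,0.5]]'
python3 - <<'E'
from geo import *
A=pose();C=grasp("thin",78,35,110);print(A.round(2),C.round(2),ctrl.get_obs()["qpos"].round(3))
D=grasp("thin",78,35,0);print(list(rows(A,D,10)))
E
```

```text
t: 6.95
ee_pos: [575.8, 171.7, 131.3]
orientation: [2.217, 1.554, -0.698]
ft_force: [-0.1, 0.1, -0.4]
width: 43.9
grasp_force: 0.0
[[ 2.8000e-01  9.4000e-01 -2.0000e-01  5.7577e+02]
 [ 7.7000e-01 -3.4000e-01 -5.4000e-01  1.7173e+02]
 [-5.7000e-01 -0.0000e+00 -8.2000e-01  1.3131e+02]
 [ 0.0000e+00  0.0000e+00  0.0000e+00  1.0000e+00]] [[ 2.8000e-01  9.4000e-01 -2.0000e-01  5.7591e+02]
 [ 7.7000e-01 -3.4000e-01 -5.4000e-01  1.6981e+02]
 [-5.7000e-01 -0.0000e+00 -8.2000e-01  1.3244e+02]
 [ 0.0000e+00  0.0000e+00  0.0000e+00  1.0000e+00]] [ 0.472  0.727  1.473 -0.405  1.427  0.979]
[np.float64(0.152), np.float64(0.002), np.float64(0.226), np.float64(-0.001), np.float64(-0.001), np.float64(-0.0)]
```

```bash
cat > kin.py <<'E'
from h import *
from scipy.optimize import least_squares
Q=np.array([[-1.13099,.423828,1.63066,0,1.08860,-.019],[-.37,.343,1.709,0,1.09,.155],[.342,.349,1.726,0,1.067,.692],[.472,.727,1.473,-.405,1.427,.979]])
X=np.array([[276.59,-559.86,221.92],[548.3,-199.1,240],[542.1,205.9,229.7],[575.8,171.7,131.3]])
Ry=lambda a:R.from_euler("y",a).as_matrix(); Rz=lambda a:R.from_euler("z",a).as_matrix()
def fk(q,k):
    a1,y0,h,L2,L3,d,e=k
    A=Rz(q[0]); p=A@[a1,y0,h]; A=A@Ry(q[1]); p=p+A@[0,0,L2]; A=A@Ry(q[2])@Rz(q[3]) ; p=p+A@(Rz(-q[3])@[e,0,L3]); A=A@Ry(q[4]); p=p+A@[0,0,d]
    return p,A@Rz(q[5]+np.pi/2)
k=np.array([0,12.4,350,430,430,300,0.])
def fit(Q,X,reg=.01):
    return least_squares(lambda k:np.r_[np.ravel([fk(q,k)[0]-x for q,x in zip(Q,X)]),reg*(k-K0)],K0).x
K0=k
def ik(Tm,k,q0):
    def f(q):
        p,A=fk(q,k); return np.r_[(p-Tm[:3,3])/100,(A-Tm[:3,:3]).ravel()]
    lo=np.array([-3,-.9,.09,-1.31,.11,-2.54]);hi=np.array([3,2.11,2.58,4.45,2.69,2.54])
    best=None
    for s in q0:
        r=least_squares(f,np.clip(s,lo+.01,hi-.01),bounds=(lo,hi))
        if best is None or r.cost<best.cost-1e-9: best=r
    return best.x,best.cost
E
python3 - <<'E'
from kin import *
k=fit(Q,X);print(k.round(1))
for q,x in zip(Q,X): print((fk(q,k)[0]-x).round(1))
print(fk(Q[3],k)[1].round(2))
rng=np.random.default_rng(0)
S0=[Q[3]]+[np.array([-.4,.5,1.6,b,c,d]) for b in(-1,0,1.5,3) for c in(.3,1.2) for d in(-1.5,0,1.5)]
for lean in(20,35,50):
  for az in range(-60,111,15):   # azimuth tool points to
    tilt=np.radians(90-lean);a=np.radians(az);h=np.array([np.cos(a),np.sin(a),0]);u=np.array([0,0,1.])
    z=np.sin(tilt)*h-np.cos(tilt)*u; x=np.cos(tilt)*h+np.sin(tilt)*u; Rm=np.c_[x,np.cross(z,x),z]
    o=[]
    for s in((538,-213),(473.4,-220)):
      for ht in(15+78,15+78+60):
        q,cst=ik(T(np.array([*s,ht])+19*z,Rm),k,S0); o.append((cst<1e-5,q.round(1).tolist()))
    print(lean,az,[b for b,_ in o],o[0][1] if o[0][0] else "",o[3][1] if o[3][0] else "")
E
```

```text
[ -3.8  12.2 304.7 559.1 483.8 310.6  64. ]
[0.2 0.3 0.1]
[-0.1 -0.4 -0.1]
[ 0.1  0.1 -0. ]
[ 0. -0.  0.]
[[ 0.28  0.94 -0.2 ]
 [ 0.77 -0.34 -0.54]
 [-0.57 -0.   -0.82]]
20 -60 [np.True_, np.True_, np.True_, np.True_] [0.0, 0.8, 2.2, 4.3, 1.2, -1.7] [0.0, 0.7, 2.4, 4.2, 1.2, -1.7]
20 -45 [np.True_, np.True_, np.True_, np.True_] [-0.1, 0.8, 2.3, 3.8, 1.2, -1.6] [-0.1, 0.7, 2.5, 3.8, 1.2, -1.6]
20 -30 [np.True_, np.True_, np.True_, np.True_] [-0.3, 0.9, 2.4, 3.4, 1.3, -1.5] [-0.4, 0.7, 2.5, 3.3, 1.3, -1.6]
20 -15 [np.True_, np.True_, np.True_, np.True_] [-0.5, 0.9, 2.4, 2.9, 1.3, -1.6] [-0.7, 0.7, 2.5, 2.7, 1.3, -1.6]
20 0 [np.True_, np.True_, np.True_, np.True_] [-0.7, 0.8, 2.3, 2.4, 1.2, -1.6] [-0.9, 0.7, 2.4, 2.3, 1.2, -1.6]
20 15 [np.True_, np.True_, np.True_, np.True_] [-0.8, 0.8, 2.2, 2.0, 1.2, -1.5] [-1.0, 0.7, 2.3, 1.8, 1.2, -1.4]
20 30 [np.True_, np.True_, np.True_, np.True_] [-0.9, 0.8, 2.1, 1.6, 1.2, -1.3] [-1.0, 0.7, 2.2, 1.5, 1.2, -1.3]
20 45 [np.True_, np.True_, np.True_, np.True_] [-0.9, 0.9, 1.9, 1.3, 1.3, -1.2] [-1.0, 0.7, 2.0, 1.2, 1.3, -1.2]
20 60 [np.True_, np.True_
[... 2389 characters left out ...]
 2.2, 1.4, 0.6, -0.7]
50 30 [np.True_, np.True_, np.True_, np.True_] [-0.7, 0.6, 2.0, 1.3, 0.7, -0.8] [-0.8, 0.4, 2.1, 1.1, 0.8, -0.7]
50 45 [np.True_, np.True_, np.True_, np.True_] [-0.7, 0.6, 1.9, 1.0, 0.8, -0.8] [-0.8, 0.5, 2.0, 0.9, 0.9, -0.7]
50 60 [np.True_, np.True_, np.True_, np.True_] [-0.7, 0.7, 1.8, 0.8, 1.0, -0.8] [-0.8, 0.5, 1.9, 0.8, 1.1, -0.8]
50 75 [np.True_, np.True_, np.True_, np.True_] [-0.7, 0.7, 1.7, 0.7, 1.2, -0.9] [-0.8, 0.6, 1.8, 0.6, 1.2, -0.9]
50 90 [np.True_, np.True_, np.True_, np.True_] [-0.7, 0.8, 1.6, 0.6, 1.3, -1.0] [-0.7, 0.6, 1.7, 0.5, 1.3, -1.0]
50 105 [np.True_, np.True_, np.True_, np.True_] [-0.6, 0.8, 1.5, 0.4, 1.4, -1.1] [-0.7, 0.7, 1.6, 0.4, 1.4, -1.1]
```

```bash
python3 -m jog '[[0.152,0.002,0.226,0,0,0,0.5],[0.152,0.002,0.226,0,0,0,0.5],[0.152,0.002,0.226,0,0,0,0.5],[0.152,0.002,0.226,0,0,0,0.5],[0.152,0.002,0.226,0,0,0,0.5],[0.152,0.002,0.226,0,0,0,0.5],[0.152,0.002,0.226,0,0,0,0.5],[0.152,0.002,0.226,0,0,0,0.5],[0.152,0.002,0.226,0,0,0,0.5],[0.152,0.002,0.226,0,0,0,0.5],[0,0,0,0,0,0,0.5],[0,0,0,0,0,0,0.5]]'
python3 - <<'E'
from geo import *
A=pose();D=grasp("thin",78,35,0);print((A-D).round(2)[:3,3],list(rows(A,D,1)))
E
python3 -m jog '[[0,0,0,0,0,0,0],[0,0,0,0,0,0,0],[0,0,0,0,0,0,0],[0,0,0,0,0,0,0],[0,0,0,0,0,0,0],[0,0,0,0,0,0,0],[0,0,0,0,0,0,0]]'
```

```text
t: 8.15
ee_pos: [575.8, 169.4, 23.0]
orientation: [2.216, 1.553, -0.699]
ft_force: [1.1, -0.5, 0.1]
width: 44.0
grasp_force: 0.0
[-0.15 -0.45  0.58] [np.float64(0.018), np.float64(-0.0), np.float64(0.005), np.float64(-0.008), np.float64(0.001), np.float64(-0.006)]
t: 8.85
ee_pos: [576.1, 169.5, 23.5]
orientation: [2.217, 1.553, -0.698]
ft_force: [-0.3, 0.2, 2.4]
width: 16.5
grasp_force: 30.0
```

```bash
cat > place.py <<'E'
from geo import *
ST=dict(thin=np.array([538.1,-213.2]),thick=np.array([473.4,-219.8]))
def Rup(az,lean):
    t=np.radians(90-lean);a=np.radians(az);h=np.array([np.cos(a),np.sin(a),0]);u=np.array([0,0,1.])
    z=np.sin(t)*h-np.cos(t)*u; x=np.cos(t)*h+np.sin(t)*u; return np.c_[x,np.cross(z,x),z]
def upright(xy,tipz,d,az,lean):
    Rm=Rup(az,lean); return T(np.array([*xy,tipz+d])+19*Rm[:,2],Rm)
E
python3 - <<'E'
from place import *
A=pose();g=(A@[0,0,-19,1])[:3]
L=A.copy();L[2,3]+=140
B=upright(g[:2],g[2]+140-78,78,70.1,35);C=upright(ST["thin"],110,78,70.1,35)
for a,b,n in((A,L,8),(L,B,20),(B,C,20)): print(rows(a,b,n).tolist())
from kin import *
k=fit(Q,X)
for M in(L,B,C,upright(ST["thin"],15,78,70.1,35)): print(ik(M,k,[ctrl.get_obs()["qpos"],[-.8,.8,1.7,.8,1.4,-1]])[0].round(2))
E
```

```text
[-0.251, 0.0, -0.359, -0.0, -0.0, 0.0]
[0.037, -0.0, -0.001, 0.0, 0.75, -0.001]
[-0.266, 0.118, -0.399, 0.0, 0.0, -0.0]
[ 0.47  0.69  1.46 -0.4   1.47  0.96]
[-0.11  0.54  2.01  1.37  0.95 -0.84]
[-0.78  0.66  1.7   0.85  1.4  -0.87]
[-0.78  0.81  1.71  0.88  1.31 -0.99]
```

```bash
python3 -m jog '[[-0.251,0,-0.359,0,0,0,0],[-0.251,0,-0.359,0,0,0,0],[-0.251,0,-0.359,0,0,0,0],[-0.251,0,-0.359,0,0,0,0],[-0.251,0,-0.359,0,0,0,0],[-0.251,0,-0.359,0,0,0,0],[-0.251,0,-0.359,0,0,0,0],[-0.251,0,-0.359,0,0,0,0]]' && python3 -m jog '[[0.037,0,0,0,0.75,0,0],[0.037,0,0,0,0.75,0,0],[0.037,0,0,0,0.75,0,0],[0.037,0,0,0,0.75,0,0],[0.037,0,0,0,0.75,0,0],[0.037,0,0,0,0.75,0,0],[0.037,0,0,0,0.75,0,0],[0.037,0,0,0,0.75,0,0],[0.037,0,0,0,0.75,0,0],[0.037,0,0,0,0.75,0,0],[0.037,0,0,0,0.75,0,0],[0.037,0,0,0,0.75,0,0],[0.037,0,0,0,0.75,0,0],[0.037,0,0,0,0.75,0,0],[0.037,0,0,0,0.75,0,0],[0.037,0,0,0,0.75,0,0],[0.037,0,0,0,0.75,0,0],[0.037,0,0,0,0.75,0,0],[0.037,0,0,0,0.75,0,0],[0.037,0,0,0,0.75,0,0]]' && python3 -m jog '[[-0.266,0.118,-0.399,0,0,0,0],[-0.266,0.118,-0.399,0,0,0,0],[-0.266,0.118,-0.399,0,0,0,0],[-0.266,0.118,-0.399,0,0,0,0],[-0.266,0.118,-0.399,0,0,0,0],[-0.266,0.118,-0.399,0,0,0,0],[-0.266,0.118,-0.399,0,0,0,0],[-0.266,0.118,-0.399,0,0,0,0],[-0.266,0.118,-0.399,0,0,0,0],[-0.266,0.118,-0.399,0,0,0,0],[-0.266,0.118,-0.399,0,0,0,0],[-0.266,0.118,-0.399,0,0,0,0],[-0.266,0.118,-0.399,0,0,0,0],[-0.266,0.118,-0.399,0,0,0,0],[-0.266,0.118,-0.399,0,0,0,0],[-0.266,0.118,-0.399,0,0,0,0],[-0.266,0.118,-0.399,0,0,0,0],[-0.266,0.118,-0.399,0,0,0,0],[0,0,0,0,0,0,0],[0,0,0,0,0,0,0]]'
python3 - <<'E'
from place import *
A=pose();C=upright(ST["thin"],110,78,70.1,35);print((A-C).round(2),rows(A,C,1))
a=optics.get_image("scene");b=optics.get_image("wrist");t=optics.get_image("top");np.savez("h1.npz",s=a,w=b,t=t,P=A)
z=lambda i,x,y,s:cv2.resize(i[y:y+100,x:x+130,::-1],(400,300),interpolation=cv2.INTER_CUBIC)
out=np.vstack([np.hstack([z(a,80,120,0),z(t,290,140,0)]),np.hstack([cv2.resize(b[...,::-1],(400,300)),z(b,190,100,0)])])
cv2.imwrite("pics/h1.png",out)
E
```

```text
t: 9.65
ee_pos: [575.8, 169.5, 165.0]
orientation: [2.217, 1.553, -0.698]
ft_force: [-0.6, 0.5, -1.0]
width: 16.6
grasp_force: 30.0
t: 11.65
ee_pos: [585.4, 194.2, 168.3]
orientation: [-1.959, -1.375, -1.028]
ft_force: [-0.4, -0.0, -1.0]
width: 16.9
grasp_force: 30.0
t: 13.65
ee_pos: [546.7, -159.7, 174.7]
orientation: [-1.963, -1.374, -1.022]
ft_force: [1.2, 0.7, -0.6]
width: 16.4
grasp_force: 30.0
[[ 0.   -0.    0.    3.34]
 [-0.   -0.   -0.   38.9 ]
 [ 0.   -0.    0.   -2.43]
 [ 0.    0.    0.    0.  ]] [-0.49   0.254 -0.807  0.014 -0.006 -0.013]
```

View pics/h1.png

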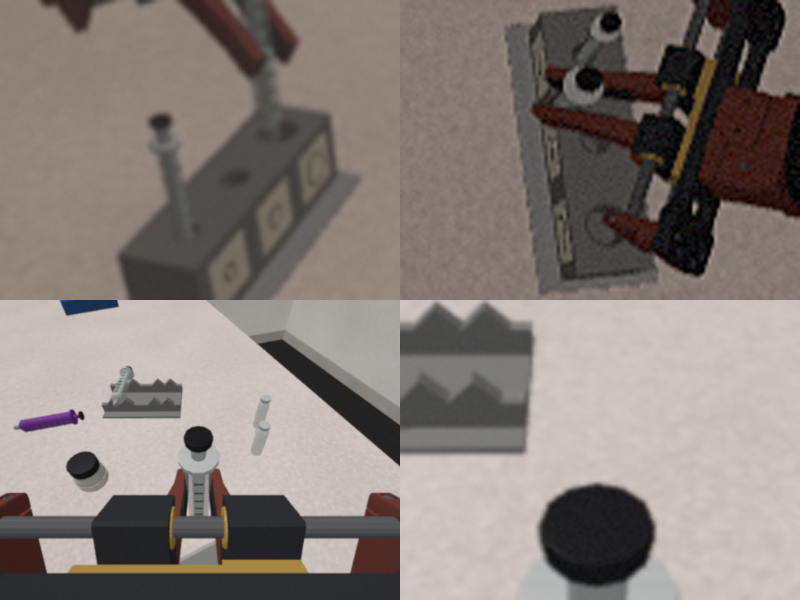

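Panels: the thin syringe is held upright with its button at wrist px (254,175). It is still about 39 mm short of the middle socket in y because I typed two rows fewer. I'll check how it sits in the grip and compute the rest.

```bash
python3 - <<'E'
from place import *
P=np.load("h1.npz")["P"];w=cam("wrist",P);t=cam("top");s=cam("scene")
g=(P@[0,0,-19,1])[:3]
for d in(74,78,82):
    pts=np.array([g+[0,0,138-d],g+[0,0,119-d],g+[0,0,-d]])
    print(d,"wrist",proj(w,pts[:2]).round(1).tolist(),"top",proj(t,pts[:2]).round(1).tolist(),"scene",proj(s,pts).round(1).tolist())
A=pose();C=upright(ST["thin"],85,78,70.1,35);H=upright(ST["thin"],105,78,70.1,35);print(rows(A,H,4).tolist(),rows(H,C,2).tolist())
E
```

```text
74 wrist [[256.3, 171.1], [256.0, 199.6]] top [[352.1, 165.6], [350.0, 168.0]] scene [[158.6, 100.4], [160.0, 110.2], [168.1, 164.7]]
78 wrist [[256.2, 177.7], [255.9, 204.8]] top [[351.6, 166.1], [349.5, 168.5]] scene [[158.9, 102.5], [160.3, 112.2], [168.3, 166.3]]
82 wrist [[256.1, 184.0], [255.9, 209.7]] top [[351.2, 166.6], [349.1, 168.9]] scene [[159.2, 104.6], [160.6, 114.2], [168.6, 168.0]]
[-0.153, 0.067, -0.19, 0.0, -0.002, -0.002] [-0.205, 0.0, 0.143, 0.0, 0.0, -0.0]
```

```bash
python3 -m jog '[[-0.153,0.067,-0.19,0,0,0,0],[-0.153,0.067,-0.19,0,0,0,0],[-0.153,0.067,-0.19,0,0,0,0],[-0.153,0.067,-0.19,0,0,0,0],[0,0,0,0,0,0,0],[0,0,0,0,0,0,0],[0,0,0,0,0,0,0]]'
python3 - <<'E'
from place import *
A=pose();d=76.5;C=upright(ST["thin"],52,d,70.1,35);print(rows(A,C,5).tolist(),A[:3,3])
a=optics.get_image("scene");t=optics.get_image("top")
z=lambda i,x,y:cv2.resize(i[y:y+75,x:x+100,::-1],(400,300),interpolation=cv2.INTER_CUBIC)
cv2.imwrite("pics/h2.png",np.hstack([z(a,110,140),z(t,310,150)]))
s=cam("scene");xy=ST["thin"]
print(proj(s,[[*xy,65],[*xy,105]]).round(1),proj(cam("top"),[[*xy,65],[*xy,105+138]]).round(1))
E
```

```text
t: 14.5
ee_pos: [543.5, -199.2, 172.1]
orientation: [-1.962, -1.375, -1.022]
ft_force: [1.4, -0.2, -1.0]
width: 16.9
grasp_force: 30.0
[-0.222, -0.001, 0.158, 0.001, -0.001, -0.002] [ 543.45884982 -199.16214902  172.10982196]
[[156.  178.4]
 [153.3 162.6]] [[352.6 185.9]
 [372.9 168.2]]
```

View pics/h2.png

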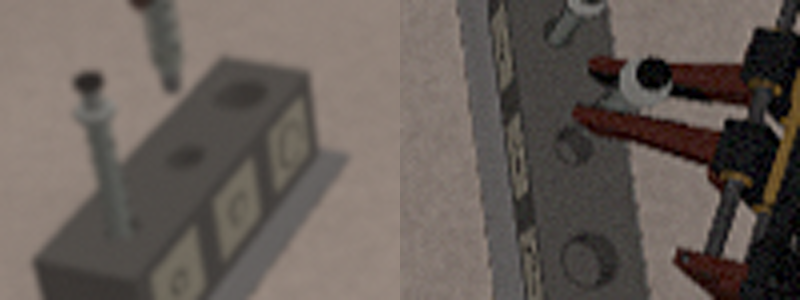

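Scene crop: the socket mouth is at (156,179) and the tip at (153,162.5). Both agree with the prediction, so I lower.

```bash
python3 -m jog '[[-0.222,0,0.158,0,0,0,0],[-0.222,0,0.158,0,0,0,0],[-0.222,0,0.158,0,0,0,0],[-0.222,0,0.158,0,0,0,0],[-0.222,0,0.158,0,0,0,0],[-0.1,0,0.07,0,0,0,0],[-0.1,0,0.07,0,0,0,0],[-0.1,0,0.07,0,0,0,0],[0,0,0,0,0,0,0]]'
python3 - <<'E'
from place import *
A=pose();d=76.5;C=upright(ST["thin"],18,d,70.1,35);print(rows(A,C,5).tolist(),A[:3,3],(A@[0,0,-19,1])[:3])
E
```

```text
t: 15.5
ee_pos: [543.6, -198.9, 102.5]
orientation: [-1.962, -1.374, -1.022]
ft_force: [-0.5, 0.2, -0.5]
width: 16.7
grasp_force: 30.0
[-0.077, -0.002, 0.055, 0.001, -0.001, -0.002] [ 543.61746832 -198.89260256  102.54782465] [ 538.30564497 -213.52722914  113.43874919]
```

```bash
python3 -m jog '[[-0.077,0,0.055,0,0,0,0],[-0.077,0,0.055,0,0,0,0],[-0.077,0,0.055,0,0,0,0],[-0.077,0,0.055,0,0,0,0],[-0.077,0,0.055,0,0,0,0],[0,0,0,0,0,0,0],[0,0,0,0,0,0,0]]'; for i in 1; do python3 -m jog '[[-0.0205,0,0.0143,0,0,0,0],[-0.0205,0,0.0143,0,0,0,0],[0,0,0,0,0,0,0]]';done
```

```text
t: 16.2
ee_pos: [543.8, -198.9, 83.9]
orientation: [-1.963, -1.375, -1.022]
ft_force: [-0.8, -1.3, -0.8]
width: 16.9
grasp_force: 30.0
t: 16.5
ee_pos: [543.9, -198.9, 82.1]
orientation: [-1.963, -1.375, -1.022]
ft_force: [-1.5, -1.0, -0.0]
width: 16.7
grasp_force: 30.0
```

```bash
python3 -m jog '[[-0.0205,0,0.0143,0,0,0,0],[0,0,0,0,0,0,0]]';python3 -m jog '[[-0.0205,0,0.0143,0,0,0,0],[0,0,0,0,0,0,0]]';python3 -m jog '[[-0.0205,0,0.0143,0,0,0,0],[0,0,0,0,0,0,0]]'
```

```text
t: 16.7
ee_pos: [543.8, -198.9, 81.0]
orientation: [-1.963, -1.375, -1.022]
ft_force: [-0.7, -1.0, -0.5]
width: 16.8
grasp_force: 30.0
t: 16.9
ee_pos: [544.0, -198.9, 80.8]
orientation: [-1.962, -1.375, -1.023]
ft_force: [-0.9, -2.0, 5.0]
width: 16.8
grasp_force: 30.0
t: 17.1
ee_pos: [544.1, -198.8, 80.7]
orientation: [-1.961, -1.375, -1.025]
ft_force: [-2.9, -1.3, 10.6]
width: 16.7
grasp_force: 30.0
```

```bash
python3 -m jog '[[0.02,0,-0.014,0,0,0,0],[0,0,0,0,0,0,0.25],[0,0,0,0,0,0,0.25],[0,0,0,0,0,0,0.4],[0,0,0,0,0,0,0.4],[0,0,0,0,0,0,0.4],[0,0,-0.2,0,0,0,0.4],[0,0,-0.3,0,0,0,0.4],[0,0,-0.4,0,0,0,0.4],[0,0,-0.5,0,0,0,0.4],[0,0,-0.5,0,0,0,0.4],[0,0,-0.5,0,0,0,0.4],[0,0,-0.5,0,0,0,0.4],[0,0,0,0,0,0,0.4]]'
python3 - <<'E'
from place import *
A=pose()
U=A.copy();U[2,3]=260
G=grasp("thick",78,35,0);g=(G@[0,0,-19,1])[:3]
B=upright(g[:2],150,78,70.1,35);B[2,3]=260
V=grasp("thick",78,35,150)
for a,b,n in((A,U,6),(U,B,18),(B,V,20),(V,G,10)): print(rows(a,b,n).tolist())
t=optics.get_image("top");a=optics.get_image("scene")
z=lambda i,x,y:cv2.resize(i[y:y+75,x:x+100,::-1],(400,300),interpolation=cv2.INTER_CUBIC)
cv2.imwrite("pics/h3.png",np.hstack([z(a,110,140),z(t,310,150)]))
E
```

```text
t: 18.5
ee_pos: [511.4, -291.8, 148.7]
orientation: [-1.967, -1.377, -1.025]
ft_force: [-0.0, 0.2, -0.3]
width: 34.8
grasp_force: 0.0
[0.379, 0.002, -0.267, 0.0, 0.0, -0.0]
[0.39, -0.261, 0.554, 0.003, 0.001, 0.0]
[-0.06, -0.0, 0.101, 0.0, -0.75, -0.0]
[0.215, 0.0, 0.307, 0.0, -0.0, -0.0]
```

View pics/h3.png

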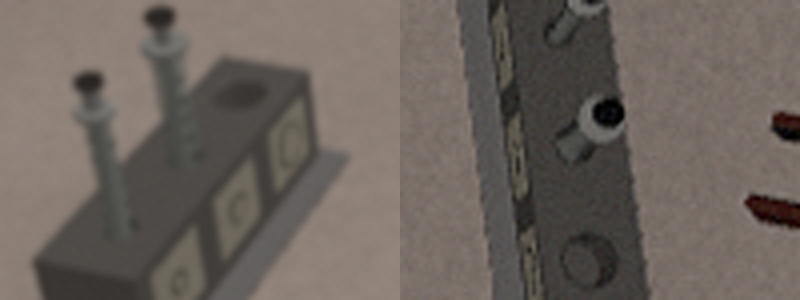

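The thin syringe stands in the middle socket and is released. Next, the thick one.

```bash
python3 -m jog '[[0.379,0,-0.267,0,0,0,0.4],[0.379,0,-0.267,0,0,0,0.4],[0.379,0,-0.267,0,0,0,0.4],[0.379,0,-0.267,0,0,0,0.4],[0.379,0,-0.267,0,0,0,0.4],[0.379,0,-0.267,0,0,0,0.4]]' && python3 -m jog '[[0.39,-0.261,0.554,0,0,0,0.6],[0.39,-0.261,0.554,0,0,0,0.6],[0.39,-0.261,0.554,0,0,0,0.6],[0.39,-0.261,0.554,0,0,0,0.6],[0.39,-0.261,0.554,0,0,0,0.6],[0.39,-0.261,0.554,0,0,0,0.6],[0.39,-0.261,0.554,0,0,0,0.6],[0.39,-0.261,0.554,0,0,0,0.6],[0.39,-0.261,0.554,0,0,0,0.6],[0.39,-0.261,0.554,0,0,0,0.6],[0.39,-0.261,0.554,0,0,0,0.6],[0.39,-0.261,0.554,0,0,0,0.6],[0.39,-0.261,0.554,0,0,0,0.6],[0.39,-0.261,0.554,0,0,0,0.6],[0.39,-0.261,0.554,0,0,0,0.6],[0.39,-0.261,0.554,0,0,0,0.6],[0.39,-0.261,0.554,0,0,0,0.6],[0.39,-0.261,0.554,0,0,0,0.6]]' && python3 -m jog '[[-0.06,0,0.101,0,-0.75,0,0.6],[-0.06,0,0.101,0,-0.75,0,0.6],[-0.06,0,0.101,0,-0.75,0,0.6],[-0.06,0,0.101,0,-0.75,0,0.6],[-0.06,0,0.101,0,-0.75,0,0.6],[-0.06,0,0.101,0,-0.75,0,0.6],[-0.06,0,0.101,0,-0.75,0,0.6],[-0.06,0,0.101,0,-0.75,0,0.6],[-0.06,0,0.101,0,-0.75,0,0.6],[-0.06,0,0.101,0,-0.75,0,0.6],[-0.06,0,0.101,0,-0.75,0,0.6],[-0.06,0,0.101,0,-0.75,0,0.6],[-0.06,0,0.101,0,-0.75,0,0.6],[-0.06,0,0.101,0,-0.75,0,0.6],[-0.06,0,0.101,0,-0.75,0,0.6],[-0.06,0,0.101,0,-0.75,0,0.6],[-0.06,0,0.101,0,-0.75,0,0.6],[-0.06,0,0.101,0,-0.75,0,0.6],[-0.06,0,0.101,0,-0.75,0,0.6],[-0.06,0,0.101,0,-0.75,0,0.6]]' && python3 -m jog '[[0,0,0,0,0,0,0.6],[0,0,0,0,0,0,0.6]]'
python3 - <<'E'
from place import *
A=pose();G=grasp("thick",78,35,0);V=grasp("thick",78,35,150);print((A-V).round(2),rows(A,G,10).tolist())
E
```

```text
t: 19.2
ee_pos: [511.3, -288.4, 259.9]
orientation: [-1.963, -1.376, -1.022]
ft_force: [0.3, -0.6, -0.2]
width: 35.2
grasp_force: 0.0
t: 21.0
ee_pos: [501.3, 235.5, 260.5]
orientation: [-1.962, -1.375, -1.024]
ft_force: [0.9, -0.6, -0.3]
width: 52.8
grasp_force: 0.0
t: 23.0
ee_pos: [492.3, 209.2, 180.0]
orientation: [2.216, 1.55, -0.7]
ft_force: [0.7, 0.8, 0.5]
width: 52.8
grasp_force: 0.0
t: 23.2
ee_pos: [492.1, 209.3, 179.1]
orientation: [2.218, 1.553, -0.697]
ft_force: [0.2, -0.2, 0.8]
width: 52.9
grasp_force: 0.0
[[ 0.   -0.    0.   -0.5 ]
 [ 0.   -0.    0.    4.07]
 [ 0.    0.   -0.   -0.32]
 [ 0.    0.    0.    0.  ]] [0.207, 0.005, 0.312, -0.001, -0.002, -0.001]
```

```bash
python3 -m jog '[[0.207,0.005,0.312,0,0,0,0.6],[0.207,0.005,0.312,0,0,0,0.6],[0.207,0.005,0.312,0,0,0,0.6],[0.207,0.005,0.312,0,0,0,0.6],[0.207,0.005,0.312,0,0,0,0.6],[0.207,0.005,0.312,0,0,0,0.6],[0.207,0.005,0.312,0,0,0,0.6],[0.207,0.005,0.312,0,0,0,0.6],[0.207,0.005,0.312,0,0,0,0.6],[0.207,0.005,0.312,0,0,0,0.6],[0,0,0,0,0,0,0.6],[0,0,0,0,0,0,0.6]]'
python3 -m jog '[[0,0,0,0,0,0,0],[0,0,0,0,0,0,0],[0,0,0,0,0,0,0],[0,0,0,0,0,0,0],[0,0,0,0,0,0,0],[0,0,0,0,0,0,0],[0,0,0,0,0,0,0]]'
python3 - <<'E'
from place import *
A=pose();G=grasp("thick",78,35,0);g=(A@[0,0,-19,1])[:3]
print((A-G)[:3,3].round(2))
L=A.copy();L[2,3]+=140;d=77.5
B=upright(g[:2],g[2]+140-d,d,70.1,35);C=upright(ST["thick"],105,d,70.1,35)
for a,b,n in((A,L,8),(L,B,20),(B,C,20)): print(rows(a,b,n).tolist())
E
```

```text
t: 24.4
ee_pos: [492.6, 204.7, 29.0]
orientation: [2.216, 1.553, -0.699]
ft_force: [0.1, 0.7, -0.0]
width: 52.7
grasp_force: 0.0
t: 25.1
ee_pos: [493.2, 204.9, 29.7]
orientation: [2.216, 1.553, -0.697]
ft_force: [2.2, 0.2, 4.3]
width: 26.4
grasp_force: 30.0
[ 0.59 -0.31  0.23]
[-0.251, 0.0, -0.359, 0.0, -0.0, 0.0]
[0.037, -0.0, -0.001, 0.0, 0.75, -0.0]
[-0.302, 0.157, -0.425, 0.0, 0.0, -0.0]
```

```bash
python3 -m jog '[[-0.251,0,-0.359,0,0,0,0],[-0.251,0,-0.359,0,0,0,0],[-0.251,0,-0.359,0,0,0,0],[-0.251,0,-0.359,0,0,0,0],[-0.251,0,-0.359,0,0,0,0],[-0.251,0,-0.359,0,0,0,0],[-0.251,0,-0.359,0,0,0,0],[-0.251,0,-0.359,0,0,0,0]]' && python3 -m jog '[[0.037,0,0,0,0.75,0,0],[0.037,0,0,0,0.75,0,0],[0.037,0,0,0,0.75,0,0],[0.037,0,0,0,0.75,0,0],[0.037,0,0,0,0.75,0,0],[0.037,0,0,0,0.75,0,0],[0.037,0,0,0,0.75,0,0],[0.037,0,0,0,0.75,0,0],[0.037,0,0,0,0.75,0,0],[0.037,0,0,0,0.75,0,0],[0.037,0,0,0,0.75,0,0],[0.037,0,0,0,0.75,0,0],[0.037,0,0,0,0.75,0,0],[0.037,0,0,0,0.75,0,0],[0.037,0,0,0,0.75,0,0],[0.037,0,0,0,0.75,0,0],[0.037,0,0,0,0.75,0,0],[0.037,0,0,0,0.75,0,0],[0.037,0,0,0,0.75,0,0],[0.037,0,0,0,0.75,0,0]]' && python3 -m jog '[[-0.302,0.157,-0.425,0,0,0,0],[-0.302,0.157,-0.425,0,0,0,0],[-0.302,0.157,-0.425,0,0,0,0],[-0.302,0.157,-0.425,0,0,0,0],[-0.302,0.157,-0.425,0,0,0,0],[-0.302,0.157,-0.425,0,0,0,0],[-0.302,0.157,-0.425,0,0,0,0],[-0.302,0.157,-0.425,0,0,0,0],[-0.302,0.157,-0.425,0,0,0,0],[-0.302,0.157,-0.425,0,0,0,0],[-0.302,0.157,-0.425,0,0,0,0],[-0.302,0.157,-0.425,0,0,0,0],[-0.302,0.157,-0.425,0,0,0,0],[-0.302,0.157,-0.425,0,0,0,0],[-0.302,0.157,-0.425,0,0,0,0],[-0.302,0.157,-0.425,0,0,0,0],[-0.302,0.157,-0.425,0,0,0,0],[-0.302,0.157,-0.425,0,0,0,0],[-0.302,0.157,-0.425,0,0,0,0],[-0.302,0.157,-0.425,0,0,0,0]]' && python3 -m jog '[[0,0,0,0,0,0,0],[0,0,0,0,0,0,0]]'
python3 - <<'E'
from place import *
A=pose();C=upright(ST["thick"],105,77.5,70.1,35);print((A-C).round(2)[:3,3],rows(A,C,1).tolist())
a=optics.get_image("scene");b=optics.get_image("wrist")
z=lambda i,x,y:cv2.resize(i[y:y+75,x:x+100,::-1],(400,300),interpolation=cv2.INTER_CUBIC)
cv2.imwrite("pics/h4.png",np.hstack([z(a,120,120),z(b,205,140)]))
g=(A@[0,0,-19,1])[:3]
for d in(75,77.5,80): print(d,proj(cam("wrist",A),[g+[0,0,138-d]]).round(1),proj(cam("scene"),[g+[0,0,-d]]).round(1))
print(proj(cam("scene"),[[*ST["thick"],65]]).round(1))
E
```

```text
t: 25.9
ee_pos: [492.7, 204.9, 171.0]
orientation: [2.217, 1.553, -0.698]
ft_force: [0.6, -0.5, -1.4]
width: 26.4
grasp_force: 30.0
t: 27.9
ee_pos: [502.3, 229.7, 174.3]
orientation: [-1.959, -1.375, -1.028]
ft_force: [-0.6, -0.0, -1.4]
width: 26.2
grasp_force: 30.0
t: 29.9
ee_pos: [477.2, -206.3, 170.6]
orientation: [-1.962, -1.377, -1.022]
ft_force: [0.1, -0.7, -0.5]
width: 26.6
grasp_force: 30.0
t: 30.1
ee_pos: [477.2, -205.2, 170.3]
orientation: [-1.962, -1.375, -1.023]
ft_force: [0.0, -0.1, -1.5]
width: 26.6
grasp_force: 30.0
[-1.46  0.01 -1.3 ] [0.034, 0.034, -0.009, 0.012, -0.005, -0.003]
75 [[256.4 172.8]] [[168.  146.7]]
77.5 [[256.3 176.9]] [[168.1 147.7]]
80 [[256.3 180.9]] [[168.2 148.6]]
[[169.9 162.7]]
```

View pics/h4.png

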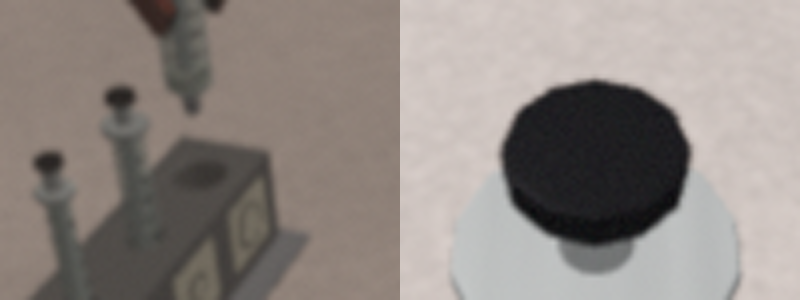

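Scene crop: the 30 mm mouth is at (170.5,163.5) and the tip at (168,148), as predicted. Button at wrist px (254,177), so d ≈ 77.8 mm. I lower with a small correction.

```bash
python3 -m jog '[[0.014,0.031,0.02,0,0,0,0],[-0.213,0,0.149,0,0,0,0],[-0.213,0,0.149,0,0,0,0],[-0.213,0,0.149,0,0,0,0],[-0.213,0,0.149,0,0,0,0],[-0.213,0,0.149,0,0,0,0],[-0.1,0,0.07,0,0,0,0],[-0.1,0,0.07,0,0,0,0],[-0.1,0,0.07,0,0,0,0],[0,0,0,0,0,0,0]]'
python3 - <<'E'
from place import *
A=pose();g=(A@[0,0,-19,1])[:3];print(g,g[2]-77.8)
E
```

```text
t: 31.2
ee_pos: [478.7, -204.7, 102.8]
orientation: [-1.963, -1.374, -1.022]
ft_force: [0.2, -1.0, -1.1]
width: 26.6
grasp_force: 30.0
[ 473.39466672 -219.33894197  113.71493726] 35.91493725757071
```

Free of contact with the barrel in the bore. I lower 18 mm more, then feel for the floor.

```bash
python3 -m jog '[[-0.074,0,0.052,0,0,0,0],[-0.074,0,0.052,0,0,0,0],[-0.074,0,0.052,0,0,0,0],[-0.074,0,0.052,0,0,0,0],[-0.074,0,0.052,0,0,0,0],[0,0,0,0,0,0,0],[0,0,0,0,0,0,0]]'; python3 -m jog '[[-0.0205,0,0.0143,0,0,0,0],[-0.0205,0,0.0143,0,0,0,0],[0,0,0,0,0,0,0]]'; python3 -m jog '[[-0.0205,0,0.0143,0,0,0,0],[0,0,0,0,0,0,0]]'
```

```text
t: 31.9
ee_pos: [478.8, -204.8, 85.1]
orientation: [-1.963, -1.375, -1.022]
ft_force: [0.2, -1.3, -1.0]
width: 26.6
grasp_force: 30.0
t: 32.2
ee_pos: [478.9, -204.7, 83.2]
orientation: [-1.963, -1.375, -1.022]
ft_force: [0.5, 0.3, -0.9]
width: 26.4
grasp_force: 30.0
t: 32.4
ee_pos: [478.9, -204.7, 82.2]
orientation: [-1.963, -1.375, -1.022]
ft_force: [0.6, -0.6, -1.0]
width: 26.2
grasp_force: 30.0
```

```bash
python3 -m jog '[[-0.0205,0,0.0143,0,0,0,0],[0,0,0,0,0,0,0]]';python3 -m jog '[[-0.0205,0,0.0143,0,0,0,0],[0,0,0,0,0,0,0]]'
```

```text
t: 32.6
ee_pos: [478.9, -204.7, 81.4]
orientation: [-1.962, -1.375, -1.023]
ft_force: [-0.2, -1.0, 1.7]
width: 26.4
grasp_force: 30.0
t: 32.8
ee_pos: [479.1, -204.7, 81.3]
orientation: [-1.961, -1.374, -1.024]
ft_force: [-1.6, -1.4, 7.6]
width: 26.2
grasp_force: 30.0
```

Floor contact at 81.4, as expected. I release and back off.

```bash
python3 -m jog '[[0.014,0,-0.01,0,0,0,0],[0,0,0,0,0,0,0.35],[0,0,0,0,0,0,0.35],[0,0,0,0,0,0,0.5],[0,0,0,0,0,0,0.5],[0,0,0,0,0,0,0.5],[0,0,-0.2,0,0,0,0.5],[0,0,-0.3,0,0,0,0.5],[0,0,-0.4,0,0,0,0.5],[0,0,-0.5,0,0,0,0.5],[0,0,-0.5,0,0,0,0.5],[0,0,-0.5,0,0,0,0.5],[0,0,-0.5,0,0,0,0.5],[0,0,-0.5,0,0,0,0.5],[0,0,0,0,0,0,0.5],[0,0,0,0,0,0,0.5]]'
python3 - <<'E'
from place import *
a=optics.get_image("scene");t=optics.get_image("top")
z=lambda i,x,y:cv2.resize(i[y:y+105,x:x+140,::-1],(400,300),interpolation=cv2.INTER_CUBIC)
cv2.imwrite("pics/h5.png",np.hstack([z(a,100,120),z(t,290,130)]))
for n in ST: print(n,proj(cam("scene"),[[*ST[n],153],[*ST[n],65]]).round(1).tolist(),proj(cam("top"),[[*ST[n],153]]).round(1))
E
```

```text
t: 34.4
ee_pos: [440.5, -310.1, 159.2]
orientation: [-1.964, -1.375, -1.023]
ft_force: [-1.4, -0.3, -1.0]
width: 43.7
grasp_force: 0.0
thin [[149.7, 142.3], [156.0, 178.4]] [[361.6 178. ]]
thick [[164.9, 127.9], [169.9, 162.7]] [[366.1 209.7]]
```

View pics/h5.png

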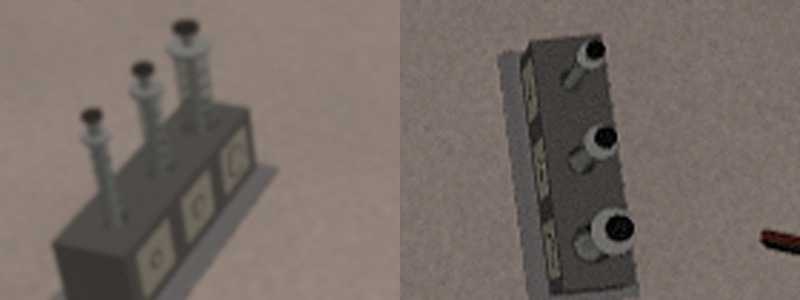

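Both syringes stand home: tops at scene px (150,144) and (165,129), where predicted. The gripper is clear, so I hand in.

```bash
python3 -c "
from workcell import ctrl
print(ctrl.close_job())"
```

```text
the job is handed in; nothing more can be done
None
```

I stood both syringes tip down on the floors of their sockets (thick in the 30 mm, thin in the 20.5 mm), released them gently, and handed the job in at about 34 s; no verdict was returned.

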